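# Check the hardness of a cured silicone mould

### The job

Check whether the silicone mould has cured: take the hardness gauge out of its wooden stand and first check it on the round rubber reference block, pressing its foot flat on the middle of the block with light pressure (about 10 newtons) for a second. Then press the foot just as lightly onto the inked ring on the sloping mould, all of the foot inside the ring and the gauge square to the mould's face, and finish while still gripping the gauge and holding it pressed there, so that the reading can be taken. Do not press hard on either rubber, and leave the other things on the bench where they are.

Things in the scene. Friction and masses are not known exactly. Their poses are not given: they have to be found in the camera images.
- gauge_grip (a point): Where to grip the hardness gauge: on its long axis, 80 mm above the underside of the foot, 52 mm above the underside of the body, 33 mm below its top. Grip across the body's 52 mm width (along y) with some 40 N. z points from the foot to the top; the dial is on the +x face.
- gauge_foot (a point): Centre of the underside of the gauge's foot, the face that is pressed on the rubber. Same axes as gauge_grip.
- gauge: The hardness gauge (durometer), loose, 0.25 kg, upright in its stand. Grey body 28 (x) x 52 (y) x 85 mm (z) with a white dial; from its underside a 13 mm steel stem runs down to a flat round foot 18 mm in diameter. Origin: centre of the underside of the foot.
- stand: The gauge's wooden stand: a fixed block 90 (x) x 110 (y) x 32 mm high with a round hole 25 mm wide in its middle. The foot hangs in the hole 4 mm above the bench and the gauge's body rests on the block, so it lifts straight out: raise it 35 mm or more. Origin: centre of the underside; same heading as the gauge.
- block_top (a point): Centre of the top of the reference block: a loose level disc of black rubber, 60 mm in diameter, in an aluminium dish 74 mm in diameter, 0.33 kg. The rubber's top is 20 mm above the bench and 8 mm above the dish; it yields about 1 mm for 10 N. z points up.
- check_block: The same reference block; its origin is the centre of its underside.
- spot (a point): The marked spot: centre of an inked ring, inside diameter 30 mm, outside 36 mm, with a dot in the middle, on the flat 45 mm wide silicone rim of the mould. z points square out of the face, x up the slope, y level, to the left seen from the robot. The face slopes down towards the robot by 10 to 24 degrees, differing each time, and stays put. It is soft: it yields about 1 mm for 10 N.
- mould: The silicone mould in its white plaster jacket, 230 (x, up the slope) x 280 (y) x 32 mm (z), fixed on a tilting plywood board. Rubber knobs 8 mm high stand at the corners of the rim and one opposite the spot; the middle is a hollow with a flower. Origin: on the board's hinge at its low edge; axes as spot; the spot lies at 138, 102.5, 39 mm.
- brush: Flat paint brush with a wooden handle, 210 mm long, lying on the bench. Leave alone.
- spray_can: Spray can, 65 mm in diameter, 190 mm high, standing. Leave alone.
- glue_bottle: Small white glue bottle with a pointed cap, 38 mm in diameter, 108 mm high, standing. Leave alone.
- mixing_cup: White plastic cup, 76 mm in diameter, 85 mm high, standing. Leave alone.
- tape_roll: Roll of masking tape lying flat, 100 mm in diameter, 25 mm high. Leave alone.
- spatula: Spatula, 200 mm long, lying on the bench. Leave alone.
- rasp: Rasp with a wooden handle, 230 mm long, lying on the bench. Leave alone.
There are look-alikes about, which are no part of the job. What is shaped like the check_block but green or orange is not meant.

How it is judged:
On the way:
1. the gripped gauge's foot is pressed flat on the middle of the reference block (within 15 mm, within 6 degrees of square) with 3 to 20 N for half a second (distance between gauge_foot and block_top below 0.015 m and angle between the z axis of gauge_foot and the z axis of block_top, either way round below 0.105 rad and contact force between gauge and check_block between 3 and 20 N and contact force between the fingers and gauge above 2 N), for 0.5 s.
At the end, for the whole second after the job is handed in: The gauge is still gripped and still, its foot pressed on the mould with 3 to 20 N, the foot's centre within 6.5 mm of the ring's centre and the gauge within 5 degrees of square to the mould's face; the robot itself does not touch the mould (distance between gauge_foot and spot below 0.0065 m and angle between the z axis of gauge_foot and the z axis of spot, either way round below 0.09 rad and contact force between gauge and mould between 3 and 20 N and contact force between the fingers and gauge above 2 N and contact force between each of the arm, the fingers and mould below 0.5 N and linear speed of gauge below 0.01 m/s); the arm keeps its last pose, push and grip.
It fails at once if the gauge is pressed on the mould with more than 35 N (contact force between gauge and mould above 35 N).
It fails at once if the gauge is pressed on the reference block with more than 35 N (contact force between gauge and check_block above 35 N).
It fails at once if another thing on the bench is moved by more than 30 mm (distance of any of brush, spray_can, glue_bottle, mixing_cup, tape_roll, spatula, rasp from where it was at the start of the episode above 0.03 m).
It also fails if it takes over 48 s, if anything falls off the work surface, if the arm or the gripper's body presses on something with over 40 N, if the wrist force passes 120 N, or if a joint passes its speed limit or range.

### The arm

A 6-joint arm with a two-finger parallel gripper is mounted at the origin on the work surface. World frame = base frame: x ahead of the robot, y to its left, z up, the work surface at z = 0. Lengths are in m, angles in rad, forces in N, time in s.
With the tool pointing down it reaches from about 0.325 to 0.875 m from the base axis. Payload 4.4 kg.
Tool frame: the origin (TCP) lies between the finger pads; the fingertips stand 17 mm ahead of it and the grasp point (between the pads) lies 2 mm behind it; z points along the fingers, y is the line along which they close (so a half turn about z gives the same grasp; the last joint's range is limited). The gripper opens to 85 mm and grips with 20 to 120 N. Pads are 22 mm wide; open, the fingers measure 114 mm over their backs; the gripper's body (76 mm by 85 mm) begins 54 mm behind the grasp point. The pads swing forward as they close: fully open they stand 13 mm farther back than shut.
Start: joints at [1.071, 0.207, 1.542, -0, 1.393, -0.15], TCP at [0.197, 0.54, 0.212] pointing down, gripper open.
Joint ranges: [-2.73, 2.73], [-0.86, 2.22], [0.23, 2.46], [-1.11, 4.25], [0.08, 2.63], [-2.82, 2.82]. Speed limits (rad/s): [2.79, 2.79, 3.14, 3.14, 3.14, 3.14].

### API

Orientations are given as a unit quaternion [x, y, z, w].
In Python, from station import * gives the robot as it stands.
- The arm moves only by the tool play_rows, never from a script. Its argument "series" is one flat list of numbers, 7 for each row, row after row: the closure, from 0 (fully open) to 1 (shut), then the shift along the tool's x, y, z in cm, then the turn, a rotation vector about the tool's x, y, z in rad. A call has 1 to 12 rows; each row is the pose to reach, as a shift and turn from the pose commanded when the call began, along the tool's axes at that moment; what a row does not reach only later rows make up. A row lasts 1/12 s, in which the tool goes at most 41.7 mm and 7.16 degrees, less where a joint would pass 70% of its speed; a pose out of reach is approached as far as the arm can. A call with a gripper value outside its range is refused whole. The fingers move at their own pace and stop on an object; the grip force is fixed at half the most. Time passes only in rows, so rows that repeat a pose let the fingers close. It gives the time, the measured TCP pose, the force, the opening and the grip force at its end, in the units of the state.
- get_state(): the state, without advancing time (a new reading comes with each control period).
- get_image(name): name is "scene" or "top"; returns the picture (480x640x3 uint8, blue, green, red); there is no depth.
- calibration(name): a dict with "K" (3x3 intrinsics, pixels), "dist" ([k1, k2, p1, p2, k3] as OpenCV has them; the pictures are not rectified), "world_to_cam" (4x4, takes a point from world to camera coordinates). Camera axes: x right, y down, z forward; pixel columns grow to the right and rows downward; lengths in m; the calibration is good to about 2 mm. A picture is of the moment at which its call begins. calibration takes no time and is no camera call.
- finish_job(): hands the job in; it is judged then, once.
The state is a dict: "time_s": time; "joints": joint angles; "dq": joint speeds; "tau": joint torques, N m; "ee_pos": TCP position; "orientation": TCP orientation; "force": force on the tool from outside, world axes, zero at the start; "wrist_torque": the same for the moment, N m; "gripper_width": finger opening in m; "grasp_force": force on a finger pad.
Only numpy, scipy, OpenCV 4.12 (cv2) and the standard library are available. Lean on these libraries where they do the work, as an engineer would, in place of code of your own. Each camera call takes 0.05 s, during which the arm holds its last target. There are 200 camera calls.

## Working session

There is one attempt and no reset: what is moved stays moved. The work goes in short steps, Python scripts to look and compute and a tool call to move; the robot and the scene stay as the last step left them, time stands still between calls to the robot, and variables do not carry over. Pictures are saved under pics/ and viewed, at most 10 in all, crops included, and the job is handed in when it is done.

Besides the shell and the picture viewer there is one more tool, called after ">>>" by a JSON object that holds its "op" and its "data", one argument or row to a line. play_rows: Moves the arm, as the interface text tells. Its arguments: {"type":"object","properties":{"series":{"type":"array","items":{"type":"number"}}},"required":["series"]}

```bash
mkdir -p pics
python3 - <<'E'
from station import *
import cv2,numpy as np
for n in("scene","top"):
    cv2.imwrite(f"pics/{n}0.png",get_image(n))
    c=calibration(n);print(n,c["K"],c["dist"],np.round(c["world_to_cam"],4).tolist())
s=get_state();print(s)
E
```

```text
scene [[556.29227837   0.         324.74473532]
 [  0.         556.29227837 236.43135608]
 [  0.           0.           1.        ]] [0.04312251 0.         0.         0.         0.        ] [[-0.8186, 0.5742, 0.0111, 0.3892], [0.3243, 0.4782, -0.8162, -0.1346], [-0.474, -0.6646, -0.5777, 1.6268], [0.0, 0.0, 0.0, 1.0]]
top [[455.75719622   0.         321.23126006]
 [  0.         455.75719622 239.61585466]
 [  0.           0.           1.        ]] [-0.04678403  0.          0.          0.          0.        ] [[-0.0087, -0.9999, 0.0065, 0.0448], [-0.9931, 0.0079, -0.1167, 0.5118], [0.1167, -0.0075, -0.9931, 1.1684], [0.0, 0.0, 0.0, 1.0]]
{'time_s': 0.1, 'joints': array([ 1.07048354e+00,  2.07395688e-01,  1.54281486e+00,  3.27918333e-05,
        1.39349391e+00, -1.50498462e-01]), 'dq': array([ 0.00130564, -0.00197861, -0.0032433 , -0.00048619, -0.00171673,
       -0.00040136]), 'tau': array([-6.79205982e-05, -3.84091723e+01, -2.92549753e+01, -1.60393924e-04,
        4.93019223e-03,  3.03330455e-05]), 'ee_pos': array([0.19671534, 0.53953566, 0.21110555]), 'orientation': array([ 1.74019483e-01,  9.84741644e-01, -9.95329375e-04, -3.52853131e-04]), 'force': array([-0.05115532,  0.06360382, -0.21511213]), 'wrist_torque': array([ 0.02161351,  0.00907428, -0.03424586]), 'grasp_force': 0.0, 'gripper_width': 0.08543978891026986}
```

View pics/scene0.png

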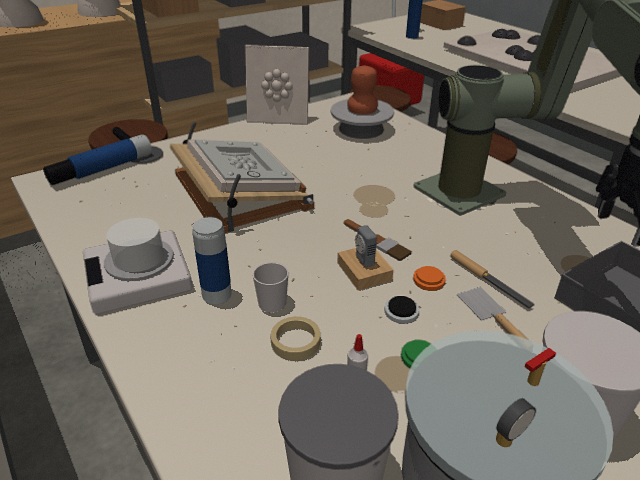

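View pics/top0.png

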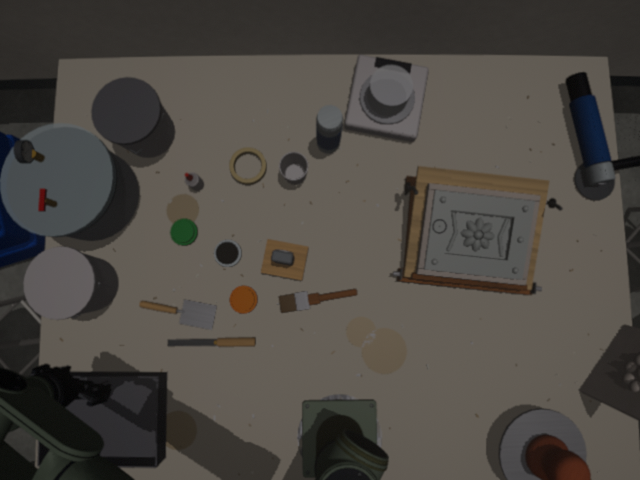

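The pictures show these candidates:
- **Gauge:** the one in the stand, top (283,258) and scene (366,245). The dial on the tank at scene (516,420) is not it.
- **Reference block:** the black disc, top (228,253) and scene (402,307). The green (183,232) and orange (243,299) discs are look-alikes.
- **Ring:** top (440,226), scene (254,174).

I'll check these in one composite crop.

```bash
cat > h.py <<'E'
from station import *
import cv2,numpy as np
C={n:calibration(n) for n in("scene","top")}
def ray(n,p):
    c=C[n];K=np.array(c["K"]);d=np.array(c["dist"]);T=np.array(c["world_to_cam"])
    u=cv2.undistortPoints(np.array([[p]],float),K,d)[0,0]
    R=T[:3,:3];o=-R.T@T[:3,3];v=R.T@np.r_[u,1];return o,v/np.linalg.norm(v)
def onz(n,p,z):
    o,v=ray(n,p);return o+v*(z-o[2])/v[2]
def tri(ps,pt):
    A=[];b=[]
    for n,p in(("scene",ps),("top",pt)):
        o,v=ray(n,p);M=np.eye(3)-np.outer(v,v);A.append(M);b.append(M@o)
    A=np.vstack(A);b=np.hstack(b);x=np.linalg.lstsq(A,b,rcond=None)[0];return x,np.linalg.norm(A@x-b)
def proj(n,X):
    c=C[n];T=np.array(c["world_to_cam"]);return cv2.projectPoints(np.atleast_2d(X).astype(float),cv2.Rodrigues(T[:3,:3])[0],T[:3,3],np.array(c["K"]),np.array(c["dist"]))[0][:,0]
E
python3 - <<'E'
import cv2,numpy as np
s=cv2.imread("pics/scene0.png");t=cv2.imread("pics/top0.png")
def c(i,x,y,w,h,k):return cv2.resize(cv2.convertScaleAbs(i[y:y+h,x:x+w],alpha=1.4),(w*k,h*k),interpolation=cv2.INTER_CUBIC)
# each 400x300
a=np.hstack([c(s,330,215,100,75,4)[:, :],c(t,210,220,100,75,4)])
b=np.hstack([c(s,175,125,133,100,3)[:300,:399],c(t,410,170,133,100,3)])
b=cv2.copyMakeBorder(b,0,0,0,2,cv2.BORDER_CONSTANT)
cv2.imwrite("pics/c1.png",np.vstack([a,b]))
E
```

```text
(no output)
```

View pics/c1.png

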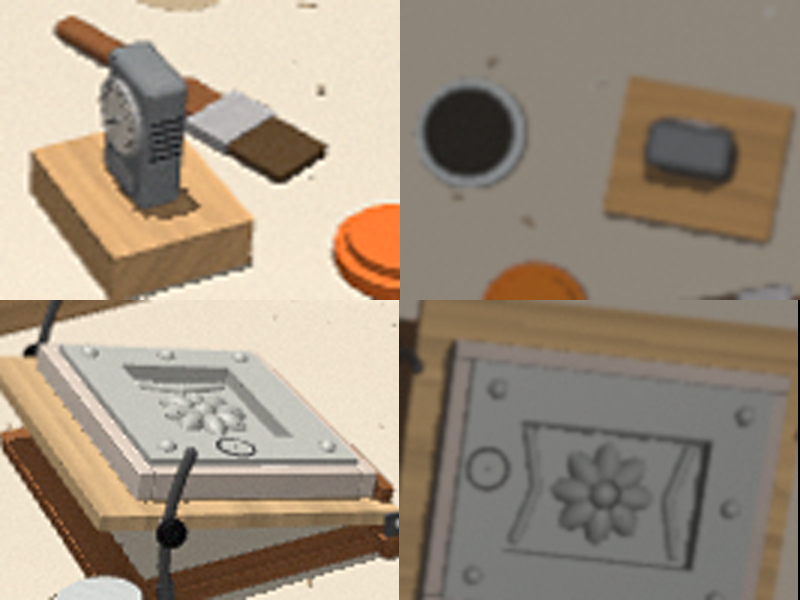

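The choice is confirmed: grey gauge with a dial in the wooden stand, black disc in a silver dish, and the inked ring at top (440,226) and scene (254,174). The mould's knobs are visible in both views. Next I'll measure.

```bash
cat > m.py <<'E'
from h import *
s=cv2.imread("pics/scene0.png");t=cv2.imread("pics/top0.png")
def blob(m,x,y,w,h):
    k=np.zeros_like(m);k[y:y+h,x:x+w]=m[y:y+h,x:x+w]
    c=max(cv2.findContours(k,cv2.RETR_EXTERNAL,cv2.CHAIN_APPROX_NONE)[0],key=cv2.contourArea);return c
# stand
hsv=cv2.cvtColor(t,cv2.COLOR_BGR2HSV)
roi=t[252:254,264:268].reshape(-1,3);print("wood",hsv[252,266],"bench",hsv[235,280])
m=((hsv[...,1]>95)*255).astype(np.uint8)
c=blob(m,255,232,60,52)
W=np.array([onz("top",p[0],.032)[:2] for p in c],np.float32);r=cv2.minAreaRect(W);print("stand",r,cv2.boxPoints(r))
hs=cv2.cvtColor(s,cv2.COLOR_BGR2HSV)
# black rubber
for n,i,b in(("top",t,(212,238,32,32)),("scene",s,(380,288,45,40))):
    g=cv2.cvtColor(i,cv2.COLOR_BGR2GRAY);c=blob(((g<65)*255).astype(np.uint8),*b)
    P=np.array([onz(n,p[0],.020)[:2] for p in c],np.float32);(x,y),rr=cv2.minEnclosingCircle(P);print("block",n,x,y,rr,P.mean(0))
# gauge top in top view (dark grey)
g=cv2.cvtColor(t,cv2.COLOR_BGR2GRAY)
# ring
E={}
for n,i,b in(("top",t,(430,216,21,21)),("scene",s,(244,165,20,18))):
    x,y,w,h=b;g=cv2.cvtColor(i,cv2.COLOR_BGR2GRAY)[y:y+h,x:x+w].astype(float)
    wt=np.clip(np.median(g)-8-g,0,None);print(n,np.median(g),g.min())
    yy,xx=np.nonzero(wt>8);e=cv2.fitEllipse(np.c_[xx,yy].astype(np.float32));E[n]=(x+e[0][0],y+e[0][1]);print(n,E[n],e[1])
R,res=tri(E["scene"],E["top"]);print("ring",R,res)
S=[(167,446),(327,446),(239,357),(167,355),(90,352)];T=[(498,388),(473,575),(716,597),(730,508),(743,415)]
X=[]
for a,b in zip(S,T):
    p,q=tri((175+a[0]/3-.33,125+(a[1]-300)/3-.33),(410+(b[0]-399)/3-.33,170+(b[1]-300)/3-.33));X.append(p);print(p.round(4),round(q,4))
X=np.array(X);c=X.mean(0);n=np.linalg.svd(X-c)[2][2];n*=np.sign(n[2])
print("normal",n,"tilt",np.degrees(np.arccos(n[2])),"head",np.degrees(np.arctan2(-n[1],-n[0])),"resid",(X-c)@n,"ring height",(R-c)@n)
print([np.round(X[j]-X[i],4).tolist() for i,j in((1,0),(2,4),(2,1),(4,0))])
E
python3 m.py
```

```text
wood [ 16 128  96] bench [ 17  36 100]
stand ((0.46063151955604553, 0.13773059844970703), (0.10899288952350616, 0.08955219388008118), 78.87788391113281) [[0.406184   0.09289503]
 [0.49405426 0.07562035]
 [0.515079   0.18256617]
 [0.42720878 0.19984084]]
block top 0.4808553159236908 0.2907363474369049 0.03016016259789467 [0.4806125  0.29067475]
block scene 0.48303118348121643 0.29779213666915894 0.03282538056373596 [0.4837562  0.29824176]
top 88.0 55.0
top (438.37027168273926, 225.35505294799805) (12.958022117614746, 16.504135131835938)
scene 138.0 52.0
scene (254.83288478851318, 172.83246612548828) (13.971769332885742, 21.12997817993164)
ring [ 0.53344688 -0.24697671  0.10966587] 0.004367299352183924
[ 0.5978 -0.2574  0.1228] 0.003
[ 0.4473 -0.2409  0.0841] 0.0026
[ 0.4258 -0.4449  0.0854] 0.0041
[ 0.4991 -0.4534  0.1037] 0.0034
[ 0.5742 -0.4603  0.1238] 0.0028
normal [-0.24664407  0.03167948  0.96858821] tilt 14.398837649158464 head -7.319116755765049 resid [-5.81474816e-05  5.57762332e-05  1.96693137e-04 -4.99950295e-04
  3.05628407e-04] ring height 0.0033878234604037888
[[0.1505, -0.0165, 0.0387], [0.1483, -0.0154, 0.0384], [0.0214, 0.204, -0.0014], [0.0236, 0.2029, -0.001]]
```

```bash
cat >> h.py <<'E'
from scipy.spatial.transform import Rotation as Ro
def toolR(n,head):
    """tool z = -n, tool y = gauge y for gauge heading head (deg) projected"""
    n=np.array(n)/np.linalg.norm(n);h=np.radians(head);z=-n
    y=np.array([-np.sin(h),np.cos(h),0]);y-=y@z*z;y/=np.linalg.norm(y)
    return np.c_[np.cross(y,z),y,z]
def go(pos,R):
    s=get_state();A=Ro.from_quat(s["orientation"]).as_matrix()
    print("shift cm",np.round(A.T@(np.array(pos)-s["ee_pos"])*100,2),"rot",np.round(Ro.from_matrix(A.T@R).as_rotvec(),4),"at",s["ee_pos"].round(4))
E
python3 - <<'E'
from h import *
go((.4606,.1377,.212),toolR((0,0,1),-11.1))
s=cv2.imread("pics/scene0.png");t=cv2.imread("pics/top0.png")
E={}
for n,i,c in(("top",t,(439.3,225.7)),("scene",s,(253.7,173.3))):
    g=cv2.cvtColor(i,cv2.COLOR_BGR2GRAY).astype(np.float32)
    x0,y0=int(c[0])-10,int(c[1])-9;g=g[y0:y0+19,x0:x0+21]
    print(n,x0,y0);print(g.astype(int))
E
```

```text
shift cm [-38.56 -28.71  -0.04] rot [-0.0021 -0.0005 -0.1561] at [0.1967 0.5395 0.2111]
top 429 216
[[89 77 71 81 90 90 90 91 91 91 89 90 90 90 90 90 90 90 90 90 90]
 [88 73 70 83 90 92 90 90 91 90 90 90 90 90 91 90 90 90 90 89 90]
 [88 73 73 86 90 91 90 88 86 85 84 84 84 86 90 90 91 90 89 89 89]
 [88 72 74 88 91 89 83 73 64 59 59 60 61 70 80 87 90 89 90 89 89]
 [87 74 76 87 88 79 65 57 57 60 65 65 59 56 62 76 87 90 90 90 90]
 [85 73 77 87 79 63 60 70 79 82 84 83 81 76 63 64 77 87 89 90 90]
 [78 68 78 83 71 60 73 84 89 90 90 90 89 88 79 62 64 81 89 90 90]
 [73 67 79 77 63 69 83 90 89 90 90 90 90 91 86 70 57 74 87 90 90]
 [73 67 78 69 58 74 87 90 90 90 88 89 90 90 89 80 62 63 81 89 89]
 [71 68 78 67 60 78 89 90 90 86 82 85 88 90 90 85 63 59 79 88 90]
 [73 73 81 67 64 81 89 90 90 83 76 82 88 90 91 85 64 60 78 89 89]
 [72 75 82 68 62 80 89 90 88 87 84 86 88 90 90 84 64 65 81 89 89]
 [67 76 83 69 59 76 88 90 89 89 88 89 89 90 88 76 58 66 83 89 89]
 [62 76 85 73 58 70 86 89 90 90 89 90 90 90 84 66 57 74 87 90 89]
 [62 77 88 83 70 63 73 85 89 89 90 90 87 82 70 58 69 84 89 89 89]
 [66 80 89
[... 1260 characters left out ...]
1 144 146 121  72  66 100 133 137 137 139 137 138 139  70 105
  140 140 140]
 [144 141 142 142 144 145 145 120  91  75  61  77  94  81  80  52  79 139
  145 142 142]
 [137 136 140 138 137 137 141 140 142 143 141 115 110 111 107 140 143 139
  139 139 138]
 [ 78  79  76  80  79  78  78  80  79  79  81  79  82  80  81  82  80  77
   79  80  78]
 [ 87  85  86  86  84  86  89  86  87  87  88  88  86  85  87  87  84  85
   86  92  89]
 [123 124 120 123 124 120 122 124 121 121 123 120 122 120 123 119 122 122
  120 145 151]
 [154 154 153 152 153 155 151 156 153 154 153 154 153 156 150 155 151 154
  153 155 153]
 [148 150 147 147 147 147 147 147 144 145 145 147 145 147 144 146 145 146
  146 147 146]]
```

Run:
```python
from h import *
R,q=tri((253.2,173.6),(439.2,225.8));print(R,q)
# plane through knobs, lowered: where each view's ray alone hits at the triangulated height
for n,p in(("scene",(253.2,173.6)),("top",(439.2,225.8))):print(n,onz(n,p,R[2]))
# gauge top check: expected top centre at stand centre z=.117
print(proj("top",[.4606,.1377,.117]),proj("scene",[.4606,.1377,.117]))
```

```text
[ 0.53437445 -0.25131046  0.105167  ] 0.001954472311369416
scene [ 0.5336018 -0.2499306  0.105167 ]
top [ 0.53550837 -0.25218984  0.105167  ]
[[281.58326142 256.83830917]] [[365.93317511 229.81860316]]
```

>>> {"op": "play_rows", "data": {
  "series": [0, -38.5, -28.7, 0, 0, 0, -0.156, 0, -38.5, -28.7, 0, 0, 0, -0.156, 0, -38.5, -28.7, 0, 0, 0, -0.156, 0, -38.5, -28.7, 0, 0, 0, -0.156, 0, -38.5, -28.7, 0, 0, 0, -0.156, 0, -38.5, -28.7, 0, 0, 0, -0.156, 0, -38.5, -28.7, 0, 0, 0, -0.156, 0, -38.5, -28.7, 0, 0, 0, -0.156, 0, -38.5, -28.7, 0, 0, 0, -0.156, 0, -38.5, -28.7, 0, 0, 0, -0.156, 0, -38.5, -28.7, 0, 0, 0, -0.156, 0, -38.5, -28.7, 0, 0, 0, -0.156]
}}

```text
time_s: 1.1
ee_pos: [0.4619, 0.135, 0.212]
orientation: [0.098, 0.995, -0.001, 0.0]
force: [0.3, -0.4, -0.1]
gripper_width: 0.0856
grasp_force: 0.0
```

Run:
```python
from h import *
get_image("top")
go((.4606,.1377,.082),toolR((0,0,1),-11.1))
```

```text
shift cm [ 0.45  0.46 13.  ] rot [-0.0032  0.0029 -0.0056] at [0.4638 0.1328 0.212 ]
```

>>> {"op": "play_rows", "data": {
  "series": [0, 0, 0, 3, 0, 0, 0, 0, 0, 0, 6, 0, 0, 0, 0, 0, 0, 8, 0, 0, 0, 0, 0, 0, 8, 0, 0, 0, 0, 0, 0, 8, 0, 0, 0, 0, 0, 0, 8, 0, 0, 0]
}}

```text
time_s: 1.65
ee_pos: [0.4612, 0.1389, 0.1333]
orientation: [0.097, 0.995, 0.0, 0.001]
force: [0.0, -0.9, 0.8]
gripper_width: 0.0853
grasp_force: 0.0
```

Run:
```python
from h import *
go((.4606,.1377,.082),toolR((0,0,1),-11.1));print(get_state()["dq"])
```

```text
shift cm [ 0.04 -0.14  5.13] rot [0.0005 0.0017 0.0003] at [0.4612 0.1389 0.1333]
[ 0.00148073 -0.01654647 -0.02192911 -0.00043951 -0.00146578 -0.00055286]
```

>>> {"op": "play_rows", "data": {
  "series": [0, 0, -0.1, 2, 0, 0, 0, 0, 0, -0.1, 4, 0, 0, 0, 0, 0, -0.1, 5, 0, 0, 0, 0, 0, -0.1, 5.1, 0, 0, 0, 0, 0, -0.1, 5.1, 0, 0, 0, 0, 0, -0.1, 5.1, 0, 0, 0, 1, 0, -0.1, 5.1, 0, 0, 0, 1, 0, -0.1, 5.1, 0, 0, 0, 1, 0, -0.1, 5.1, 0, 0, 0, 1, 0, -0.1, 5.1, 0, 0, 0, 1, 0, -0.1, 5.1, 0, 0, 0, 1, 0, -0.1, 5.1, 0, 0, 0]
}}

```text
time_s: 2.65
ee_pos: [0.4615, 0.1381, 0.0826]
orientation: [0.097, 0.995, 0.001, 0.001]
force: [-0.2, 1.6, 6.0]
gripper_width: 0.0501
grasp_force: 63.0
```

>>> {"op": "play_rows", "data": {
  "series": [1, 0, 0, 0, 0, 0, 0, 1, 0, 0, 0, 0, 0, 0, 1, 0, 0, 0, 0, 0, 0, 1, 0, 0, 0, 0, 0, 0]
}}

```text
time_s: 2.98
ee_pos: [0.4614, 0.1381, 0.0826]
orientation: [0.097, 0.995, 0.001, 0.001]
force: [-0.5, 1.1, 6.1]
gripper_width: 0.0506
grasp_force: 63.0
```

Run:
```python
from h import *
go((.4606,.1377,.082),toolR((0,0,1),-11.1));cv2.imwrite("pics/g.png",np.hstack([cv2.resize(get_image("scene")[150:330,280:480],(400,360)),cv2.resize(get_image("top")[170:350,190:390],(400,360))]))
```

```text
shift cm [ 0.08 -0.05  0.06] rot [ 0.0014  0.0024 -0.0002] at [0.4614 0.1381 0.0826]
```

View pics/g.png

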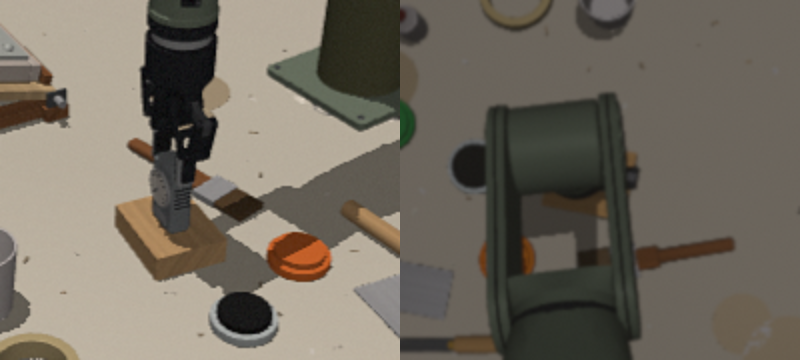

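The gauge is gripped across its width and upright in the stand at about (170,190) in the left crop. Now I lift it.

>>> {"op": "play_rows", "data": {
  "series": [1, 0, 0, -2, 0, 0, 0, 1, 0, 0, -4, 0, 0, 0, 1, 0, 0, -6, 0, 0, 0, 1, 0, 0, -7, 0, 0, 0, 1, 0, 0, -7, 0, 0, 0, 1, 0, 0, -7, 0, 0, 0, 1, 0, 0, -7, 0, 0, 0, 1, 0, 0, -7, 0, 0, 0]
}}

```text
time_s: 3.75
ee_pos: [0.4587, 0.1374, 0.1494]
orientation: [0.097, 0.995, -0.0, -0.002]
force: [-0.1, 0.4, -3.3]
gripper_width: 0.0507
grasp_force: 63.9
```

Run:
```python
from h import *
print(get_state()["force"],get_state()["wrist_torque"])
go((.4808,.2907,.020+.0786+.04),toolR((0,0,1),-11.1))
```

```text
[-0.14988244  0.42334673 -3.29616269] [-0.0607102  -0.0128715  -0.00358081]
shift cm [ 0.79 15.47  1.06] rot [-0.0011 -0.0034 -0.0002] at [0.4587 0.1374 0.1494]
```

>>> {"op": "play_rows", "data": {
  "series": [1, 0.2, 3, 0, 0, 0, 0, 1, 0.4, 6, 0, 0, 0, 0, 1, 0.5, 9, 0, 0, 0, 0, 1, 0.6, 12, 0, 0, 0, 0, 1, 0.7, 14.5, 0.5, 0, 0, 0, 1, 0.8, 15.5, 1, 0, 0, 0, 1, 0.8, 15.5, 1, 0, 0, 0, 1, 0.8, 15.5, 1, 0, 0, 0, 1, 0.8, 15.5, 1, 0, 0, 0, 1, 0.8, 15.5, 1, 0, 0, 0, 1, 0.8, 15.5, 1, 0, 0, 0, 1, 0.8, 15.5, 1, 0, 0, 0]
}}

```text
time_s: 4.75
ee_pos: [0.4825, 0.2904, 0.1415]
orientation: [0.097, 0.995, 0.0, 0.0]
force: [-0.3, 0.2, -2.9]
gripper_width: 0.0501
grasp_force: 64.2
```

Run:
```python
from h import *
print(get_state()["force"])
go((.4808,.2907,.020+.0786),toolR((0,0,1),-11.1))
im=get_image("scene");im2=get_image("top")
cv2.imwrite("pics/b.png",np.hstack([cv2.resize(im[170:350,330:500],(400,424),interpolation=2),cv2.resize(im2[170:350,150:320],(400,424))]))
```

```text
[-0.3227471   0.16277085 -2.94089878]
shift cm [ 0.17 -0.01  4.29] rot [ 0.0001  0.0004 -0.0014] at [0.4825 0.2904 0.1415]
```

View pics/b.png

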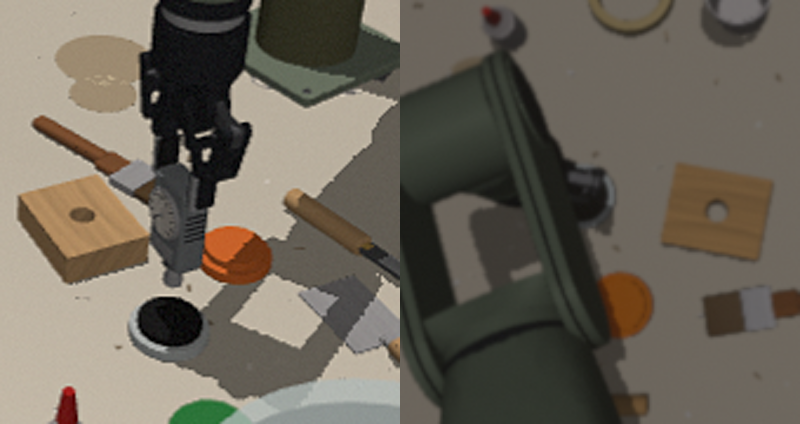

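The gauge hangs upright with its foot at about scene (403,289), above the black block at (402,306). I'll compute the offset between the two while starting down.

Run:
```python
from h import *
print(proj("scene",[.4825,.2904,.0629]),proj("scene",[.4808,.2907,.02]))
```

```text
[[401.77180804 288.57721424]] [[400.65826475 303.62492482]]
```

>>> {"op": "play_rows", "data": {
  "series": [1, 0.1, 0, 2, 0, 0, 0, 1, 0.1, 0, 3, 0, 0, 0, 1, 0.1, 0, 3.7, 0, 0, 0, 1, 0.1, 0, 3.7, 0, 0, 0, 1, 0.1, 0, 3.7, 0, 0, 0, 1, 0.1, 0, 3.7, 0, 0, 0, 1, 0.1, 0, 3.7, 0, 0, 0]
}}

```text
time_s: 5.43
ee_pos: [0.482, 0.2918, 0.1051]
orientation: [0.097, 0.995, 0.0, 0.001]
force: [0.1, -0.4, -2.6]
gripper_width: 0.05
grasp_force: 64.1
```

>>> {"op": "play_rows", "data": {
  "series": [1, 0, 0, 0.2, 0, 0, 0, 1, 0, 0, 0.4, 0, 0, 0, 1, 0, 0, 0.5, 0, 0, 0, 1, 0, 0, 0.5, 0, 0, 0, 1, 0, 0, 0.5, 0, 0, 0, 1, 0, 0, 0.5, 0, 0, 0]
}}

```text
time_s: 5.93
ee_pos: [0.4812, 0.2915, 0.0992]
orientation: [0.097, 0.995, 0.0, 0.0]
force: [-0.1, 0.0, -2.7]
gripper_width: 0.0506
grasp_force: 64.2
```

>>> {"op": "play_rows", "data": {
  "series": [1, 0, 0, 0.1, 0, 0, 0, 1, 0, 0, 0.1, 0, 0, 0, 1, 0, 0, 0.1, 0, 0, 0]
}}

```text
time_s: 6.18
ee_pos: [0.4814, 0.2915, 0.0983]
orientation: [0.097, 0.995, 0.0, 0.0]
force: [-0.6, -1.3, -2.3]
gripper_width: 0.0501
grasp_force: 64.3
```

>>> {"op": "play_rows", "data": {
  "series": [1, 0, 0, 0.1, 0, 0, 0, 1, 0, 0, 0.1, 0, 0, 0, 1, 0, 0, 0.1, 0, 0, 0]
}}

```text
time_s: 6.43
ee_pos: [0.4816, 0.2916, 0.0979]
orientation: [0.097, 0.995, 0.0, 0.0]
force: [-1.1, -0.2, 1.2]
gripper_width: 0.0503
grasp_force: 64.7
```

>>> {"op": "play_rows", "data": {
  "series": [1, 0, 0, 0.1, 0, 0, 0, 1, 0, 0, 0.1, 0, 0, 0, 1, 0, 0, 0.1, 0, 0, 0, 1, 0, 0, 0.1, 0, 0, 0]
}}

```text
time_s: 6.77
ee_pos: [0.4819, 0.2915, 0.0974]
orientation: [0.097, 0.995, 0.0, 0.001]
force: [-0.2, -1.3, 5.7]
gripper_width: 0.0507
grasp_force: 65.2
```

>>> {"op": "play_rows", "data": {
  "series": [1, 0, 0, 0.03, 0, 0, 0, 1, 0, 0, 0.03, 0, 0, 0, 1, 0, 0, 0.03, 0, 0, 0, 1, 0, 0, 0.03, 0, 0, 0, 1, 0, 0, 0.03, 0, 0, 0, 1, 0, 0, 0.03, 0, 0, 0, 1, 0, 0, 0.03, 0, 0, 0, 1, 0, 0, 0.03, 0, 0, 0, 1, 0, 0, 0.03, 0, 0, 0, 1, 0, 0, 0.03, 0, 0, 0, 1, 0, 0, 0.03, 0, 0, 0, 1, 0, 0, 0.03, 0, 0, 0]
}}

```text
time_s: 7.77
ee_pos: [0.482, 0.2915, 0.0973]
orientation: [0.097, 0.995, 0.0, 0.001]
force: [-1.7, -1.0, 5.7]
gripper_width: 0.0503
grasp_force: 65.3
```

Run:
```python
from h import *
s=get_state();print(s["force"],s["wrist_torque"])
n=np.array([-.2466,.0317,.9686]);n/=np.linalg.norm(n);S=np.array([.5344,-.2513,.1052])
R=toolR(n,-6.5);print(R)
for d in(.06,):print(S+n*(.0783+d))
go(S+n*(.0783+.06),R)
# waypoint up first
go((.4815,.2915,.24),R)
```

```text
[-1.72748377 -1.02182047  5.71576327] [-0.39929306  0.39059783 -0.03432815]
[[-0.96237871  0.11408685  0.2465997 ]
 [ 0.1096492   0.99346473 -0.03169996]
 [-0.24860466 -0.00346791 -0.96859883]]
[ 0.50029526 -0.2469159   0.23915722]
shift cm [-12.18 -52.48 -14.19] rot [-0.0061 -0.2497 -0.0794] at [0.482  0.2915 0.0973]
shift cm [ 2.000e-02 -1.000e-02 -1.427e+01] rot [-0.0061 -0.2497 -0.0794] at [0.482  0.2915 0.0973]
```

>>> {"op": "play_rows", "data": {
  "series": [1, 0, 0, -2, 0, 0, 0, 1, 0, 0, -5, 0, 0, 0, 1, 0, 0, -8, 0, -0.06, -0.02, 1, 0, 0, -12, 0, -0.12, -0.04, 1, 0, 0, -15, 0, -0.18, -0.06, 1, 0, 0, -17, -0.006, -0.23, -0.08, 1, 0, 0, -18, -0.006, -0.25, -0.08, 1, 0, 0, -18, -0.006, -0.25, -0.08, 1, 0, 0, -18, -0.006, -0.25, -0.08, 1, 0, 0, -18, -0.006, -0.25, -0.08]
}}

```text
time_s: 8.6
ee_pos: [0.4802, 0.2908, 0.273]
orientation: [0.056, 0.991, -0.01, 0.122]
force: [0.7, 0.6, -2.3]
gripper_width: 0.0503
grasp_force: 64.3
```

Run:
```python
from h import *
s=get_state();print(s["force"])
n=np.array([-.2466,.0317,.9686]);n/=np.linalg.norm(n);S=np.array([.5344,-.2513,.1052])
R=toolR(n,-6.5)
go(S+n*(.0783+.09),R)
```

```text
[ 0.74600215  0.58555566 -2.31674919]
shift cm [ -6.97 -53.18   2.59] rot [-0.0029 -0.006   0.0005] at [0.4802 0.2908 0.273 ]
```

>>> {"op": "play_rows", "data": {
  "series": [1, -0.3, -2, 0, 0, 0, 0, 1, -0.7, -5, 0, 0, 0, 0, 1, -1.2, -9, 0, 0, 0, 0, 1, -1.7, -13, 0, 0, 0, 0, 1, -2.2, -17, 0, 0, 0, 0, 1, -2.8, -21, 0, 0, 0, 0, 1, -3.3, -25, 0, 0, 0, 0, 1, -3.8, -29, 0, 0, 0, 0, 1, -4.3, -33, 0, 0, 0, 0, 1, -4.8, -36.5, 0, 0, 0, 0, 1, -5.2, -39, 0, 0, 0, 0, 1, -5.2, -40, 0, 0, 0, 0]
}}

```text
time_s: 9.6
ee_pos: [0.485, -0.1157, 0.288]
orientation: [0.059, 0.991, -0.009, 0.122]
force: [-0.3, 0.5, -3.0]
gripper_width: 0.0503
grasp_force: 64.3
```

>>> {"op": "play_rows", "data": {
  "series": [1, -0.3, -3, 0, 0, 0, 0, 1, -0.8, -6, 0.5, 0, 0, 0, 1, -1.2, -9, 1.2, 0, 0, 0, 1, -1.5, -11.5, 2, 0, 0, 0, 1, -1.7, -13, 2.5, 0, 0, 0, 1, -1.7, -13.2, 2.5, 0, 0, 0, 1, -1.7, -13.2, 2.5, 0, 0, 0, 1, -1.7, -13.2, 2.5, 0, 0, 0, 1, -1.7, -13.2, 2.5, 0, 0, 0, 1, -1.7, -13.2, 2.5, 0, 0, 0, 1, -1.7, -13.2, 2.5, 0, 0, 0]
}}

```text
time_s: 10.52
ee_pos: [0.4936, -0.2445, 0.2713]
orientation: [0.055, 0.991, -0.009, 0.125]
force: [-0.8, 0.3, -2.5]
gripper_width: 0.0505
grasp_force: 64.3
```

Run:
```python
from h import *
n=np.array([-.2466,.0317,.9686]);n/=np.linalg.norm(n);S=np.array([.5344,-.2513,.1052])
R=toolR(n,-6.5)
go(S+n*(.0783+.025),R)
print(get_state()["force"])
```

```text
shift cm [ 0.12 -0.16  6.78] rot [-0.0003 -0.0007  0.002 ] at [ 0.4936 -0.2445  0.2713]
[-0.76732125  0.25664319 -2.50836594]
```

>>> {"op": "play_rows", "data": {
  "series": [1, 0.1, -0.1, 2, 0, 0, 0, 1, 0.1, -0.1, 4, 0, 0, 0, 1, 0.1, -0.1, 6, 0, 0, 0, 1, 0.1, -0.1, 6.8, 0, 0, 0, 1, 0.1, -0.1, 6.8, 0, 0, 0, 1, 0.1, -0.1, 6.8, 0, 0, 0, 1, 0.1, -0.1, 6.8, 0, 0, 0, 1, 0.1, -0.1, 6.8, 0, 0, 0]
}}

```text
time_s: 11.18
ee_pos: [0.5098, -0.2491, 0.2067]
orientation: [0.056, 0.99, -0.01, 0.126]
force: [-0.3, 0.4, -1.7]
gripper_width: 0.0503
grasp_force: 64.3
```

Run:
```python
from h import *
n=np.array([-.2466,.0317,.9686]);n/=np.linalg.norm(n);S=np.array([.5344,-.2513,.1052])
R=toolR(n,-6.5)
go(S+n*(.0783+.01),R)
s=get_state();z=Ro.from_quat(s["orientation"]).as_matrix()[:,2];F=s["ee_pos"]+.0783*z
print("foot",F,proj("scene",F),proj("top",F))
im=get_image("scene");im2=get_image("top")
cv2.imwrite("pics/r.png",np.hstack([cv2.resize(im[110:210,200:300],(400,400),interpolation=2),cv2.resize(im2[176:276,390:490],(400,400),interpolation=2)]))
```

```text
shift cm [0.13 0.11 1.62] rot [-0.0022  0.0015  0.001 ] at [ 0.5098 -0.2491  0.2067]
foot [ 0.52916957 -0.25181029  0.13090752] [[253.70268018 164.2350553 ]] [[441.93401196 226.82967368]]
```

View pics/r.png

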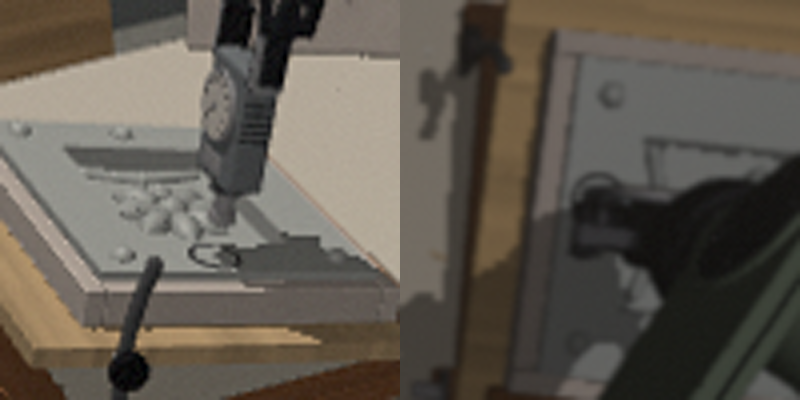

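Run:
```python
from h import *
for d in((0,0),(1.5,1.0),(1.5,2)):print(d,tri((253.2-d[0],173.6-d[1]),(439.2,225.8)))
im=cv2.imread("pics/r.png");cv2.imwrite("pics/r2.png",cv2.resize(im[180:290,170:290],None,fx=5,fy=5,interpolation=2))
```

```text
(0, 0) (array([ 0.53437445, -0.25131046,  0.105167  ]), np.float64(0.001954472311369416))
(1.5, 1.0) (array([ 0.53583181, -0.25204668,  0.10764995]), np.float64(0.0011809138035744433))
(1.5, 2) (array([ 0.53562192, -0.25138694,  0.11079958]), np.float64(0.001612208626280565))
```

>>> {"op": "play_rows", "data": {
  "series": [1, 0.1, 0.1, 1, 0, 0, 0, 1, 0.1, 0.1, 1.8, 0, 0, 0, 1, 0.1, 0.1, 1.8, 0, 0, 0, 1, 0.1, 0.1, 1.8, 0, 0, 0, 1, 0.1, 0.1, 1.8, 0, 0, 0, 1, 0.1, 0.1, 1.8, 0, 0, 0]
}}

```text
time_s: 11.78
ee_pos: [0.5127, -0.2481, 0.1871]
orientation: [0.056, 0.991, -0.009, 0.124]
force: [0.3, -0.1, -1.9]
gripper_width: 0.0505
grasp_force: 64.3
```

Run:
```python
from h import *
n=np.array([-.2466,.0317,.9686]);n/=np.linalg.norm(n);S=np.array([.5344,-.2513,.1052])
R=toolR(n,-6.5)
go(S+n*(.0783),R)
s=get_state();z=Ro.from_quat(s["orientation"]).as_matrix()[:,2];F=s["ee_pos"]+.0783*z
print("foot",F,proj("scene",F),proj("top",F),s["force"])
im=np.mean([get_image("scene") for _ in range(3)],0).astype(np.uint8);cv2.imwrite("pics/s1.png",im)
cv2.imwrite("pics/q.png",cv2.resize(im[140:190,230:290],None,fx=12,fy=12,interpolation=2))
```

```text
shift cm [-0.09 -0.04  0.65] rot [-0.0006 -0.001   0.0006] at [ 0.5127 -0.2481  0.1871]
foot [ 0.53187833 -0.25058415  0.11128606] [[253.5030979  171.28836251]] [[439.26388429 226.89557924]] [ 0.30196245 -0.12877639 -1.94558367]
```

View pics/q.png

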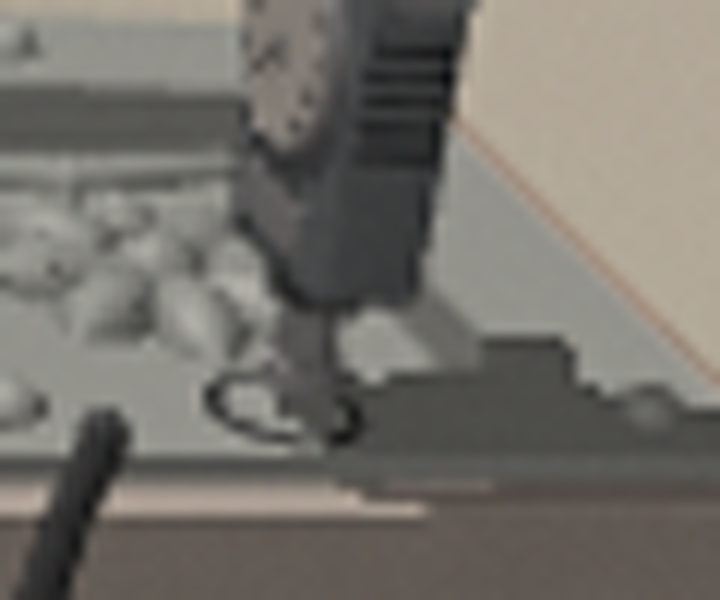

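The zoom shows the foot just above the face, right of the ring's centre by about 2 px. I'll measure the foot by differencing against the first picture.

Run:
```python
from h import *
a=cv2.cvtColor(cv2.imread("pics/s1.png"),6).astype(int)
np.set_printoptions(linewidth=200)
print("cols 246..264");
for y in range(162,180):print(y,a[y,246:265])
```

```text
cols 246..264
162 [ 89 125 148 146 141 137  74  48  67  73  73  67  62  62  62  59  58  58  49]
163 [127 144 162 169 170 154  80  38  57  72  72  68  62  61  60  58  58  58  48]
164 [151 129 114 159 171 165 105  55  34  54  66  63  61  56  60  62  57  61  63]
165 [160 141 116 113 147 154 155 102  54  43  51  47  49  49  84  89  74  74  88]
166 [168 149 126 102 124 135 138  94  84  77  74  57  86  98 147 153 137 112 105]
167 [170 152 128  99  79 117 120  85  82  86  82  69 121 149 150 148 150 132 109]
168 [151 153 130  88  90 133 110  83  84  86  81  65 131 146 148 146 146 149 134]
169 [132 150 135  89 124 148 141  97  84  83  79  60 114 146 148 146 147 150 150]
170 [148 146 135 120 136 124  92 118  89  75  77  64  97 138 149 151 142 143 144]
171 [149 141  88  89  91  97  93  94  92  83  82  71  59  70 136 147  88  70  72]
172 [150  60  78 146 151 152 122  91  85  83  78  71  66  73  73  73  73  76  75]
173 [150  56  89 145 149 151 151  74  75  76  78  74  48  53  74  77  76  78  76]
174 [149 101  61 123 140 146 152  88  88  77  76  78  79  26  69  76  77  77  76]
175 [148 150 122  76  70 103 140 144 149  93  78  74  75  36  57  74  77  78  77]
176 [148 148 150 152 124  94  80  66  80 101  90  50  22  42  75  77  77  76  75]
177 [143 143 143 146 147 147 148 149 120 115 118  74  77  80  77  77  76  79  76]
178 [84 83 82 82 83 83 84 83 84 84 85 87 88 88 89 88 90 88 89]
179 [90 89 91 89 89 90 88 91 91 90 90 91 86 87 87 86 90 90 88]
```

>>> {"op": "play_rows", "data": {
  "series": [1, -0.15, -0.05, 0, 0, 0, 0, 1, -0.3, -0.1, 0, 0, 0, 0, 1, -0.3, -0.1, 0.1, 0, 0, 0, 1, -0.3, -0.1, 0.2, 0, 0, 0, 1, -0.3, -0.1, 0.2, 0, 0, 0, 1, -0.3, -0.1, 0.2, 0, 0, 0, 1, -0.3, -0.1, 0.2, 0, 0, 0]
}}

```text
time_s: 12.52
ee_pos: [0.5157, -0.2493, 0.1857]
orientation: [0.056, 0.991, -0.009, 0.124]
force: [0.1, -1.1, -2.6]
gripper_width: 0.0504
grasp_force: 64.3
```

>>> {"op": "play_rows", "data": {
  "series": [1, 0, 0, 0.1, 0, 0, 0, 1, 0, 0, 0.1, 0, 0, 0, 1, 0, 0, 0.1, 0, 0, 0, 1, 0, 0, 0.1, 0, 0, 0]
}}

```text
time_s: 12.85
ee_pos: [0.516, -0.2493, 0.1848]
orientation: [0.056, 0.991, -0.009, 0.124]
force: [0.5, -0.5, -2.2]
gripper_width: 0.0507
grasp_force: 64.3
```

>>> {"op": "play_rows", "data": {
  "series": [1, 0, 0, 0.1, 0, 0, 0, 1, 0, 0, 0.1, 0, 0, 0, 1, 0, 0, 0.1, 0, 0, 0, 1, 0, 0, 0.1, 0, 0, 0]
}}

```text
time_s: 13.18
ee_pos: [0.5163, -0.2494, 0.1839]
orientation: [0.056, 0.991, -0.009, 0.124]
force: [0.2, -0.6, -1.8]
gripper_width: 0.0508
grasp_force: 64.3
```

Run:
```python
from h import *
n=np.array([-.2466,.0317,.9686]);n/=np.linalg.norm(n)
s=get_state();z=Ro.from_quat(s["orientation"]).as_matrix()[:,2];F=s["ee_pos"]+.0783*z
print("foot",F,"tilt",np.degrees(np.arccos(-z@n)),proj("scene",F),proj("top",F),s["force"])
im=np.mean([get_image("scene") for _ in range(3)],0).astype(np.uint8);cv2.imwrite("pics/s2.png",im)
a=cv2.cvtColor(im,6)
np.set_printoptions(linewidth=200)
for y in range(166,180):print(y,a[y,246:265])
cv2.imwrite("pics/q2.png",cv2.resize(im[140:190,230:290],None,fx=12,fy=12,interpolation=2))
```

```text
foot [ 0.53546568 -0.25189361  0.1080326 ] tilt 0.07698471610136962 [[252.14954432 172.53761769]] [[439.3858542  225.64813928]] [ 0.22089186 -0.64645597 -1.8116409 ]
166 [169 149 126 104 129 104  55  43  49  53  50  52  55  64  64  63  71  88 103]
167 [169 151 128  99  81 121  91  77  59  54  44  76  98 125 128 127 149 136 110]
168 [151 153 131  88  90 134  85  84  88  81  69 138 150 150 150 150 149 149 133]
169 [133 150 135  90 126 132  85  83  86  77  79 145 151 148 148 150 147 150 149]
170 [149 145 136 120 142 126  88  85  84  76  73 140 144 145 142 143 143 145 129]
171 [149 142  89  92  82 115  95  81  81  75  63  63  72  73  72  71  71  73  72]
172 [150  60  76 148 113  96  88  87  83  76  69  53  71  75  77  76  75  76  77]
173 [151  54  89 148 129  96  91  88  82  75  65  61  49  51  75  78  77  75  77]
174 [149 100  61 126 144  94  96  98  83  76  70  77  80  24  70  77  76  76  77]
175 [148 151 125  74  71 106 142 146  91  76  74  74  76  36  57  76  78  78  78]
176 [148 149 151 153 125  94  83  67  84  74  45  44  24  41  75  76  77  77  77]
177 [143 143 143 144 146 148 148 150 120 115  73  65  77  80  79  78  79  77  77]
178 [81 82 83 82 81 83 81 85 83 87 86 90 89 89 89 88 88 87 90]
179 [90 89 90 88 89 90 89 90 89 89 90 84 84 86 88 86 87 91 90]
```

View pics/q2.png

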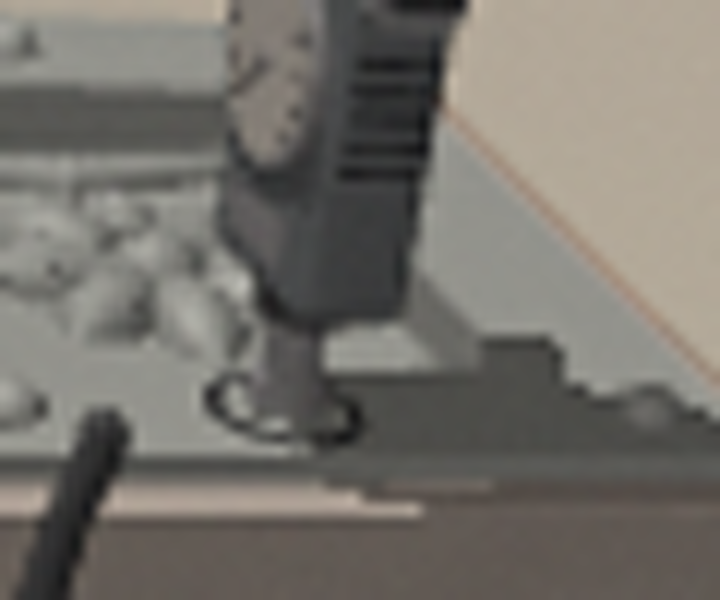

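The foot is now centred in the ring: foot about (253.7,173), ring (253.2,173.6). I'll press on gently.

>>> {"op": "play_rows", "data": {
  "series": [1, -0.05, -0.05, 0, 0, 0, 0, 1, -0.05, -0.05, 0.05, 0, 0, 0, 1, -0.05, -0.05, 0.1, 0, 0, 0, 1, -0.05, -0.05, 0.1, 0, 0, 0]
}}

```text
time_s: 13.67
ee_pos: [0.5169, -0.2499, 0.1829]
orientation: [0.056, 0.991, -0.009, 0.124]
force: [-0.3, -0.4, -2.6]
gripper_width: 0.0503
grasp_force: 64.3
```

>>> {"op": "play_rows", "data": {
  "series": [1, 0, 0, 0.1, 0, 0, 0, 1, 0, 0, 0.1, 0, 0, 0, 1, 0, 0, 0.1, 0, 0, 0]
}}

```text
time_s: 13.92
ee_pos: [0.5173, -0.2501, 0.1823]
orientation: [0.056, 0.991, -0.009, 0.124]
force: [-0.9, 0.7, -1.3]
gripper_width: 0.0505
grasp_force: 64.6
```

>>> {"op": "play_rows", "data": {
  "series": [1, 0, 0, 0.05, 0, 0, 0, 1, 0, 0, 0.05, 0, 0, 0, 1, 0, 0, 0.05, 0, 0, 0]
}}

```text
time_s: 14.17
ee_pos: [0.5175, -0.2501, 0.1821]
orientation: [0.056, 0.991, -0.009, 0.125]
force: [-1.3, -0.6, 0.6]
gripper_width: 0.0504
grasp_force: 64.8
```

>>> {"op": "play_rows", "data": {
  "series": [1, 0, 0, 0.05, 0, 0, 0, 1, 0, 0, 0.1, 0, 0, 0, 1, 0, 0, 0.1, 0, 0, 0, 1, 0, 0, 0.1, 0, 0, 0, 1, 0, 0, 0.1, 0, 0, 0]
}}

```text
time_s: 14.58
ee_pos: [0.5179, -0.2502, 0.1817]
orientation: [0.056, 0.991, -0.009, 0.125]
force: [-2.4, 1.3, 4.9]
gripper_width: 0.0506
grasp_force: 65.3
```

Run:
```python
from h import *
n=np.array([-.2466,.0317,.9686]);n/=np.linalg.norm(n)
s=get_state();z=Ro.from_quat(s["orientation"]).as_matrix()[:,2];F=s["ee_pos"]+.0783*z
print("foot",F,"tilt",np.degrees(np.arccos(-z@n)),proj("scene",F),proj("top",F),s["force"],s["force"]@n,s["wrist_torque"])
im=np.mean([get_image("scene") for _ in range(3)],0).astype(np.uint8)
a=cv2.cvtColor(im,6)
np.set_printoptions(linewidth=200)
for y in range(168,179):print(y,a[y,246:262])
print(get_state()["force"])
cv2.imwrite("pics/q3.png",cv2.resize(im[130:190,220:300],None,fx=10,fy=10,interpolation=2))
```

```text
foot [ 0.53719043 -0.25272429  0.10584123] tilt 0.04478122490657362 [[251.4780652  173.31556183]] [[439.45804652 225.08821112]] [-2.36614641  1.25808199  4.90567479] 5.375003028428701 [0.39634927 0.47862447 0.07859639]
168 [160 153 130  91  86 107  86  79  67  53  64  95 148 153 152 153]
169 [137 154 130  86  83 101  86  86  85  74  99 147 152 149 149 149]
170 [141 140 122  92 134  98  83  86  82  69 113 143 144 150 149 143]
171 [148 142 145  96 111 107  89  83  81  70  61  71  68 138 146  86]
172 [149  82  89 114  92 121  98  82  77  69  71  75  71  74  73  74]
173 [151  54 138 132 100  95  86  82  83  75  64  62  43  70  77  76]
174 [150 101  78 136 114 102  94  84  78  71  59  77  65  25  71  79]
175 [148 150 100  68 108 129 115  90  74  72  75  79  77  35  57  76]
176 [147 149 150 152 126  86  68 112  78  75  61  58  45  23  72  77]
177 [144 144 144 146 148 149 149 121 119  65  46  45  63  77  80  77]
178 [ 96  96  95  97  97  98  99  99 100 102  89  87  87  86  86  86]
[-1.82510622  2.29904126  4.8733735 ]
```

View pics/q3.png

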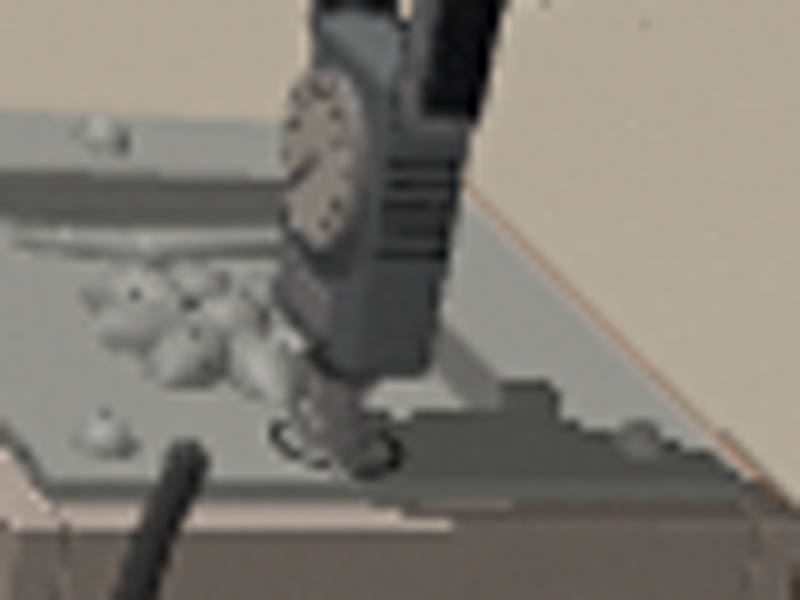

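>>> {"op": "play_rows", "data": {
  "series": [1, 0, 0, 0.02, 0, 0, 0, 1, 0, 0, 0.02, 0, 0, 0, 1, 0, 0, 0.02, 0, 0, 0, 1, 0, 0, 0.02, 0, 0, 0, 1, 0, 0, 0.02, 0, 0, 0, 1, 0, 0, 0.02, 0, 0, 0]
}}

```text
time_s: 15.23
ee_pos: [0.518, -0.2502, 0.1816]
orientation: [0.056, 0.991, -0.009, 0.125]
force: [-2.0, 2.3, 5.9]
gripper_width: 0.051
grasp_force: 65.4
```

```bash
python3 -c "
from station import *
print(get_state()['force'],get_state()['ee_pos']);print(finish_job())"
```

```text
[-2.04611429  2.34876797  5.94561365] [ 0.51795024 -0.25020144  0.18159639]
the job is handed in; nothing more can be done
None
```

I handed the job in at 15.2 s with no verdict shown: the gauge was held at about 8 N on the reference block for over a second, and is now gripped and pressed at about 9 N, foot inside the ring and square to the mould by my measurements.

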